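# Clip the shut locking forceps into the sprung holder

### The arm

A 7-joint arm with a two-finger parallel gripper is mounted at the origin on the work surface. World frame = base frame: x ahead of the robot, y to its left, z up, the work surface at z = 0. Lengths are in mm, angles in rad, forces in N, time in s.
With the tool pointing down it reaches from about 350 to 900 mm from the base axis. Payload 19.9 kg.
Tool frame: the origin (TCP) lies on the mounting face of the last link; the fingertips stand 173 mm ahead of it and the grasp point (between the pads) lies 155 mm ahead of it; z points along the fingers, y is the line along which they close (so a half turn about z gives the same grasp; the last joint's range is limited). The gripper opens to 85 mm and grips with 20 to 120 N. Pads are 22 mm wide; open, the fingers measure 114 mm over their backs; the gripper's body (76 mm by 85 mm) begins 54 mm behind the grasp point. The pads swing forward as they close: fully open they stand 13 mm farther back than shut.
Start: joints at [1.135, 0.417, -0.01, 1.614, 0.005, 1.111, -0.053], TCP at [239.818, -577.154, 404.66] pointing down, gripper open.
Joint ranges: [-2.81, 2.81], [-0.39, 2.02], [-1.27, 1.25], [0.06, 2.57], [-1.19, 4.33], [0.19, 2], [-2.82, 2.82]. Speed limits (rad/s): [1.89, 1.89, 2.39, 2.39, 3.01, 3.01, 3.01].

### API

Orientations are given as a 3x3 rotation matrix whose columns are the frame's x, y, z axes.
In Python, from plant import env gives the robot as it stands. The module is installed in compiled form; this text tells all that it offers.
- The arm moves only by the tool step_arm, never from a script. Its argument "moves" is text: rows parted by semicolons, each of 7 numbers parted by spaces: the shift along the world's x, y, z each as a share of 0.25 m, from -1 to 1, then the turn, a rotation vector about the world's x, y, z each as a share of 360 degrees, from -1 to 1, then the closure, from 0 (fully open) to 1 (shut). A call has exactly 5 rows; each row is the pose to reach, as a shift and turn from the pose commanded when the call began, turning the shorter way round; what a row does not reach only later rows make up. A row lasts 1/12 s, in which the tool goes at most 41.7 mm and 7.16 degrees, less where a joint would pass 70% of its speed; a pose out of reach is approached as far as the arm can. A call with a number of a shift or a turn outside -1 to 1 is refused whole. A call with a gripper value outside its range is refused whole. The fingers move at their own pace and stop on an object; "grip_force" is the grip in N (left out, the last holds). Time passes only in rows, so rows that repeat a pose let the fingers close, or fill a call up. It gives the time, the measured TCP pose, the force, the opening and the grip force at its end, in the units of the state.
- env.get_obs(): the state, without advancing time (a new reading comes with each control period).
- env.capture(name): name is "scene" or "top" or "wrist"; returns a dict with "image" (480x640x3 uint8, red, green, blue), "camera_matrix" (3x3 intrinsics, pixels), "dist" ([k1, k2, p1, p2, k3] as OpenCV has them; the pictures are not rectified), "origin" and "attitude" of the camera in the world. Camera axes: x right, y up, looking along -z (the intrinsics and any distortion apply to the point x, -y, -z); pixel columns grow to the right and rows downward; lengths in mm; the calibration is good to about 2 mm. A picture is of the moment at which its call begins. There is no depth.
- env.job_done(): hands the job in; it is judged then, once.
The state is a dict: "time": time; "qpos": joint angles; "qvel": joint speeds; "tau": joint torques, N m; "eef_pos": TCP position; "tool_rot": TCP orientation; "force": force on the tool from outside, world axes, zero at the start; "torque": the same for the moment, N m; "grip_width": finger opening in mm; "grasp_force": force on a finger pad.
Only numpy, scipy, OpenCV 4.12 (cv2) and the standard library are available. Lean on these libraries where they do the work, as an engineer would, in place of code of your own. Each camera call takes 0.05 s, during which the arm holds its last target. There are 200 camera calls.

### The job

Three locking forceps lie on the bench: find the one that is ratcheted shut and clip it into the yellow holder, pushing its blue shanks down until both white clips snap over them, then stop pushing at once and let go, so that it stays level and fully home, still shut. Never drive the holder's sprung strip down onto its bottom stop, and leave the two open forceps and the other things on the bench where they are.

Things in the scene. Friction and masses are not known exactly. Their poses are not given: they have to be found in the camera images.
- forceps_a: Locking forceps, 200 mm long, 0.23 kg, lying flat: two round blue-sleeved shanks 12 mm thick, steel finger rings at one end, pivot and steel jaws at the other. Origin: grip point, mid-shank, midway between the shut shanks, at mid-thickness (6 mm above the bench). x along the shanks to the jaws, z up. Rings centred at x = -70 mm (40 mm wide), shanks x = -48 to 48, pivot x = 58, jaw tips x = 110.
- forceps_a_arm (a joint): Opening angle of forceps_a (rad): 0 = ratcheted shut: shanks side by side and touching, 24 mm wide over both, to be gripped across y at the origin; 0.35 to 0.5 = open: shanks and jaws spread in a V. The arm whose shank is on the -y side turns about the pivot.
- forceps_b: A second locking forceps, same shape, look and frame as forceps_a.
- forceps_b_arm (a joint): Opening angle of forceps_b (rad), as for forceps_a.
- forceps_c: A third locking forceps, same shape, look and frame as forceps_a.
- forceps_c_arm (a joint): Opening angle of forceps_c (rad), as for forceps_a.
- holder: Fixed holder: grey base 150 x 90 x 12 mm, long along its x; over it a sprung yellow strip (150 x 30 mm, top 60 mm above the bench) with two clips, at x = -34 and 34 mm. Origin: centre of the base's underside, on the bench; z up. The forceps goes in lying along the holder's x, jaws to either end, its origin over the holder's, gripped between the clips (56 mm clear; 25 mm clear below the shanks).
- seat (a point): Strip point midway between the clips, where the forceps' origin lies when fully home: 91 mm above the bench with the strip up; it sinks with the strip. Axes as the holder's. Each clip, 12 mm long in x: a yellow seat, top 85 mm above the bench, between two white lips (tops at 102 mm, 21 mm out in y) that spring apart in y. Shanks first touch the lips with the origin about 14 mm above this point.
- strip (a joint): How far the strip is pushed down (m): 0 = up at rest, 0.028 = on its bottom stop. It rides on springs (sinks from about 4 N, then 0.7 N per mm), so it sinks under the push before the clips give: at about 11 to 18 N, differing each time, always with the forceps already pushed below its home height. Then the force drops sharply by 5 N or more and the strip springs back up round the shanks.
- bottle: Bystander: pale grey bottle with green cap, 60 mm diameter, 160 mm tall; origin at the centre of its underside.
- tape: Bystander: red tape roll lying flat, 100 mm diameter, 40 mm tall; origin at the centre of its underside.
- tray: Bystander, fixed: blue tray of steel fittings, 120 x 200 x 34 mm; origin at the centre of its underside.
Not all that is in view belongs to the job. Leave any brown look-alike of the forceps_a alone. Leave any orange look-alike of the holder alone.

How it is judged:
By the outcome, as a careful person would: the job done as asked, in the order asked, and still so for the second after the job is handed in, with the robot touching nothing.
It also fails if it takes over 54 s, if anything falls off the work surface, if the arm or the gripper's body presses on something with over 40 N, if the wrist force passes 120 N, or if a joint passes its speed limit or range.

## Working session

There is one attempt and no reset: what is moved stays moved. The work goes in short steps, Python scripts to look and compute and a tool call to move; the robot and the scene stay as the last step left them, time stands still between calls to the robot, and variables do not carry over. Pictures are saved under pics/ and viewed, at most 10 in all, crops included, and the job is handed in when it is done.

Besides the shell and the picture viewer there is one more tool, called as name(argument=value, ...) on one line, values as JSON. step_arm: Moves the arm, as the interface text tells. Its arguments: {"type":"object","properties":{"moves":{"type":"string"},"grip_force":{"type":"number"}},"required":["moves"]}

```bash
mkdir -p pics; cat > h.py <<'E'
import numpy as np, cv2
from plant import env
def cap(n):
    c=env.capture(n); c['K']=np.array(c['camera_matrix']);c['d']=np.array(c['dist'],float);c['o']=np.array(c['origin']);c['R']=np.array(c['attitude']); return c
def ray(c,uv,z):
    uv=np.array(uv,float).reshape(-1,1,2)
    p=cv2.undistortPoints(uv,c['K'],c['d']).reshape(-1,2)
    d=np.c_[p[:,0],-p[:,1],-np.ones(len(p))]@c['R'].T
    return c['o']+d*((z-c['o'][2])/d[:,2])[:,None]
def proj(c,P):
    q=(np.array(P,float).reshape(-1,3)-c['o'])@c['R']*[1,-1,-1]
    return cv2.projectPoints(q,np.zeros(3),np.zeros(3),c['K'],c['d'])[0].reshape(-1,2)
E
python3 - <<'E'
from h import *
for n in('scene','top'):
    c=cap(n); cv2.imwrite(f'pics/{n}0.png',c['image'][:,:,::-1]); print(n,c['o'],c['R'].round(3).tolist(),c['K'].round(1).tolist())
o=env.get_obs();print(o)
E
```

```text
scene [1311.1123977  -279.48734717 1185.00755413] [[0.352, -0.735, 0.579], [0.936, 0.287, -0.205], [-0.015, 0.614, 0.789]] [[601.5, 0.0, 331.0], [0.0, 601.5, 222.9], [0.0, 0.0, 1.0]]
top [ 382.4494423    36.94379548 1100.52471679] [[0.021, 0.991, -0.135], [-1.0, 0.023, 0.013], [0.016, 0.135, 0.991]] [[450.3, 0.0, 310.8], [0.0, 450.3, 241.8], [0.0, 0.0, 1.0]]
{'time': 0.1, 'qpos': array([ 1.13550151,  0.41789794, -0.01032478,  1.6141075 ,  0.00470008,
        1.11073326, -0.05300837]), 'qvel': array([-1.84131414e-04, -1.21836289e-03,  5.41464478e-04, -1.06082426e-04,
       -8.17473085e-04,  8.03429391e-06,  2.33306243e-04]), 'tau': array([ 1.32197838e-03, -8.65825868e+01,  6.80175293e-01, -4.35627365e+01,
        1.92776596e-02,  5.04469557e-03, -1.51033635e-05]), 'eef_pos': array([ 239.7769779 , -577.03914268,  404.13555137]), 'tool_rot': array([[ 9.23452140e-01,  3.83713296e-01, -5.01819740e-04],
       [ 3.83713617e-01, -9.23451598e-01,  1.00360471e-03],
       [-7.83097689e-05, -1.11933598e-03, -9.99999370e-01]]), 'force': array([-0.61770101, -1.40053003,  0.2604603 ]), 'torque': array([ 0.00702912, -0.006758  , -0.01420173]), 'grasp_force': 0.0, 'grip_width': 85.23953950443904}
```

View pics/top0.png

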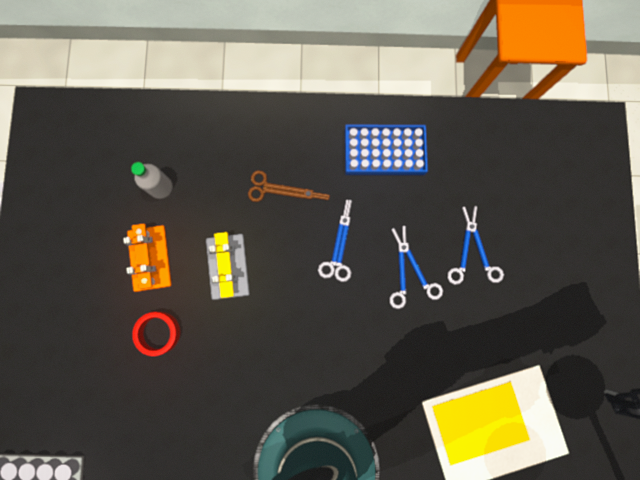

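View pics/scene0.png

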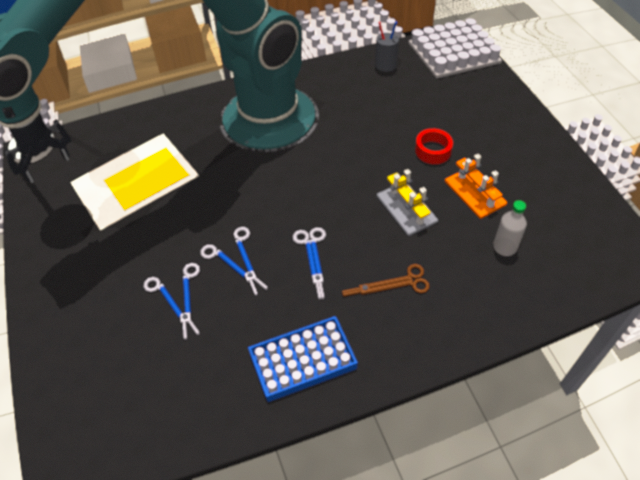

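The shut forceps shows at about (340,240) in the top view, with the two open ones to its right. The holder is at about (227,265), and the orange and brown look-alikes are clear of it.

```bash
python3 - <<'E'
from h import *
def big(m,near):
    n,l,s,ce=cv2.connectedComponentsWithStats(m.astype(np.uint8)); return n,l,s,ce
for n,box,hb in(('top',(300,190,370,290),(195,220,260,310)),('scene',(285,220,335,305),(370,160,445,240))):
    c=cap(n);im=c['image'].astype(int);r,g,b=im[:,:,0],im[:,:,1],im[:,:,2]
    M=np.zeros(r.shape,bool);M[box[1]:box[3],box[0]:box[2]]=1
    bl=(b>90)&(b>r*1.6)&M
    ys,xs=np.nonzero(bl);P=ray(c,np.c_[xs,ys],10)[:,:2];m=P.mean(0)
    w,v=np.linalg.eigh(np.cov((P-m).T));a=v[:,1];t=(P-m)@a;s=(P-m)@v[:,0]
    print(n,'blue',len(xs),m,np.degrees(np.arctan2(a[1],a[0])),np.percentile(t,[0,2,98,100]),np.percentile(s,[1,99]))
    wh=(im.min(2)>140)&M
    k,l,st,ce=cv2.connectedComponentsWithStats(wh.astype(np.uint8))
    for i in range(1,k):
        if st[i,4]>15: print('  white',st[i,4],ce[i].round(1),ray(c,ce[i],8)[0].round(1))
    M[:]=0;M[hb[1]:hb[3],hb[0]:hb[2]]=1
    for nm,mm in(('yel',(r>140)&(g>120)&(b<90)&M),('grey',(abs(r-g)<25)&(abs(b-g)<30)&(g>75)&M)):
        k,l,st,ce=cv2.connectedComponentsWithStats(mm.astype(np.uint8))
        for i in range(1,k):
            if st[i,4]>8:
                pts=np.argwhere(l==i)[:,::-1].astype(np.float32);rc=cv2.minAreaRect(pts);bx=cv2.boxPoints(rc)
                print('  ',nm,st[i,4],ce[i].round(1),bx.round(1).tolist(),'z60',ray(c,bx,60)[:,:2].round(0).tolist(),'z12',ray(c,bx,12)[:,:2].round(0).tolist())
    cr=c['image'][hb[1]:hb[3],hb[0]:hb[2],::-1];cv2.imwrite(f'pics/h_{n}.png',cv2.resize(cr,None,fx=6,fy=6,interpolation=cv2.INTER_CUBIC))
a=cv2.imread('pics/h_top.png');b=cv2.imread('pics/h_scene.png');H=max(a.shape[0],b.shape[0])
p=lambda x:cv2.copyMakeBorder(x,0,H-x.shape[0],0,0,0)
o=np.hstack([p(a),p(b)]);print(o.shape,a.shape);cv2.imwrite('pics/h.png',cv2.resize(o,None,fx=.9,fy=.9))
E
```

```text
top blue 403 [529.33872835 -48.05838775] 169.42458445755 [-47.25223761 -44.89582717  44.44901228  46.34719316] [-12.66599045  12.80836843]
  white 161 [345.9 213.3] [604.5 -62.4   8. ]
  white 322 [334.3 270.2] [462.9 -35.5   8. ]
   yel 770 [223.4 264.8] [[213.6999969482422, 232.8000030517578], [227.0, 231.39999389648438], [234.0, 296.5], [220.6999969482422, 297.8999938964844]] z60 [[540.0, 251.0], [544.0, 220.0], [394.0, 197.0], [390.0, 227.0]] z12 [[548.0, 261.0], [552.0, 228.0], [395.0, 204.0], [390.0, 236.0]]
   grey 1037 [237.8 264.9] [[221.5, 234.89999389648438], [242.8000030517578, 232.60000610351562], [249.5, 295.3999938964844], [228.1999969482422, 297.70001220703125]] z60 [[536.0, 232.0], [542.0, 183.0], [397.0, 162.0], [391.0, 210.0]] z12 [[543.0, 241.0], [550.0, 190.0], [398.0, 167.0], [391.0, 218.0]]
   grey 574 [212.2 268.3] [[204.10000610351562, 237.39999389648438], [213.5, 236.39999389648438], [220.10000610351562, 298.8999938964844], [210.6999969482422, 299.8999938964844]] z60 [[529.0, 272.0], [532.0, 251.0], [388.0, 228.0], [385.0, 250.0]] z12 [[536.0, 283.0], [539.0
[... 1772 characters left out ...]
87.0, 265.0], [473.0, 249.0], [474.0, 229.0]] z12 [[349.0, 266.0], [348.0, 288.0], [437.0, 272.0], [439.0, 250.0]]
   grey 1285 [404.  209.8] [[373.1000061035156, 191.89999389648438], [399.6000061035156, 170.6999969482422], [438.79998779296875, 219.8000030517578], [412.29998779296875, 240.89999389648438]] z60 [[432.0, 144.0], [391.0, 235.0], [569.0, 256.0], [603.0, 170.0]] z12 [[394.0, 163.0], [351.0, 257.0], [538.0, 279.0], [573.0, 190.0]]
   grey 89 [423.2 193. ] [[419.0, 186.0], [426.0, 186.0], [426.0, 204.0], [419.0, 204.0]] z60 [[455.0, 259.0], [462.0, 275.0], [514.0, 249.0], [508.0, 233.0]] z12 [[419.0, 282.0], [425.0, 299.0], [480.0, 272.0], [474.0, 255.0]]
(540, 840, 3) (540, 390, 3)
```

View pics/h.png

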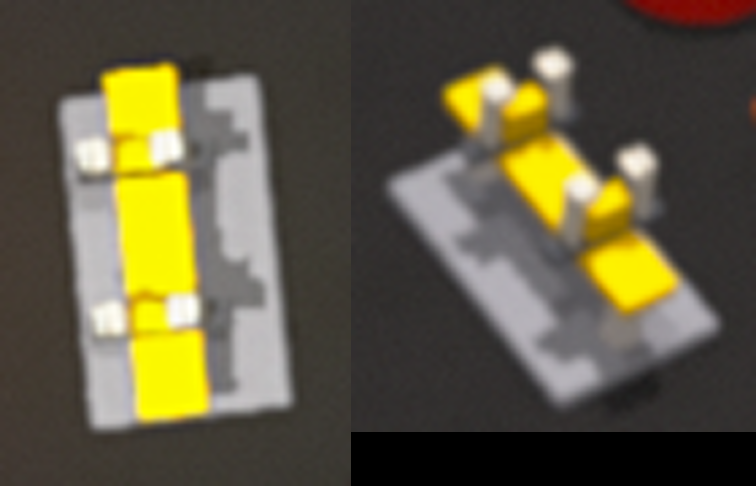

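The top crop shows the holder's strip and four white lips clearly. The two views agree on these values:

| Item | Position (mm) | Yaw |
|---|---|---|
| Holder | (467, 224) | 8.6° |
| Forceps | (530, -49) | -10.7° |

I'll move above the forceps now.

step_arm(moves="0.066 0.12 0 0 0 -0.01 0; 0.132 0.24 0 0 0 -0.02 0; 0.198 0.36 0 0 0 -0.03 0; 0.264 0.48 0 0 0 -0.04 0; 0.33 0.6 0 0 0 -0.05 0", grip_force=80)

```text
time: 0.62
eef_pos: [322.8, -425.6, 404.6]
tool_rot: [[0.997, 0.076, -0.0], [0.076, -0.997, 0.0], [-0.0, -0.0, -1.0]]
force: [1.3, -0.3, 1.3]
grip_width: 85.4
grasp_force: 0.0
```

step_arm(moves="0.066 0.12 0 0 0 -0.01 0; 0.132 0.24 0 0 0 -0.02 0; 0.198 0.36 0 0 0 -0.03 0; 0.264 0.48 0 0 0 -0.036 0; 0.33 0.6 0 0 0 -0.0425 0")

```text
time: 1.03
eef_pos: [405.3, -275.5, 404.8]
tool_rot: [[0.982, -0.188, 0.0], [-0.188, -0.982, -0.0], [0.0, 0.0, -1.0]]
force: [0.5, -0.4, 0.0]
grip_width: 85.3
grasp_force: 0.0
```

step_arm(moves="0.066 0.12 0 0 0 0 0; 0.132 0.24 0 0 0 0 0; 0.198 0.36 0 0 0 0 0; 0.264 0.48 0 0 0 0 0; 0.33 0.6 0 0 0 0 0")

```text
time: 1.45
eef_pos: [487.8, -125.5, 404.7]
tool_rot: [[0.982, -0.186, 0.0], [-0.186, -0.982, -0.0], [0.0, -0.0, -1.0]]
force: [0.9, -1.1, -0.1]
grip_width: 85.5
grasp_force: 0.0
```

step_arm(moves="0.066 0.12 -0.04 0 0 0 0; 0.132 0.24 -0.1 0 0 0 0; 0.17 0.312 -0.2 0 0 0 0; 0.17 0.312 -0.3 0 0 0 0; 0.17 0.312 -0.3 0 0 0 0")

```text
time: 1.87
eef_pos: [528.9, -48.0, 325.6]
tool_rot: [[0.983, -0.184, -0.006], [-0.184, -0.983, 0.001], [-0.006, 0.0, -1.0]]
force: [-0.9, -1.3, -0.4]
grip_width: 85.4
grasp_force: 0.0
```

```bash
python3 - <<'E'
from h import *
o=env.get_obs();print(o['eef_pos'],o['tool_rot'].round(4).tolist(),o['force'])
c=cap('wrist');cv2.imwrite('pics/w1.png',c['image'][:,:,::-1]);print(c['o'],c['R'].round(3).tolist())
im=c['image'].astype(int);r,g,b=im[:,:,0],im[:,:,1],im[:,:,2]
bl=((b>90)&(b>r*1.6)).astype(np.uint8)
k,l,st,ce=cv2.connectedComponentsWithStats(bl)
for i in range(1,k):
  if st[i,4]>300:
    ys,xs=np.nonzero(l==i);P=ray(c,np.c_[xs,ys],9)[:,:2];m=P.mean(0)
    w,v=np.linalg.eigh(np.cov((P-m).T));a=v[:,1];t=(P-m)@a;s=(P-m)@v[:,0]
    print(st[i],m,np.degrees(np.arctan2(a[1],a[0])),np.percentile(t,[0,2,98,100]),np.percentile(s,[1,99]))
print(proj(c,[[530,-49,6],[467,224,91]]))
E
```

```text
[528.91414889 -47.98115376 325.59838893] [[0.9829, -0.184, -0.0061], [-0.184, -0.9829, 0.0011], [-0.0062, 0.0001, -1.0]] [-0.85215467 -1.33320077 -0.40211629]
[606.09977471 -62.77540712 295.08788301] [[-0.184, 0.933, 0.308], [-0.983, -0.175, -0.056], [0.001, -0.313, 0.95]]
[ 299  165   29  107 2948] [531.03516451 -49.66820528] 169.36779105166312 [-45.45286155 -43.03668149  47.79941948  50.80753227] [-12.08773534  12.05139308]
[ 500  196   59   88 1497] [ 473.05315316 -236.07568042] -153.63015606862564 [-48.47185821 -43.29609828  46.58575879  50.30632933] [-6.77171206  6.49736125]
[ 478  208   23   98 1554] [ 465.6093984  -200.93566089] -177.33830114659665 [-47.94630453 -43.64845768  47.69783734  51.60211413] [-7.06525441  7.13060546]
[[312.36678045 218.1332989 ]
 [-33.49252024 393.98867487]]
```

View pics/w1.png

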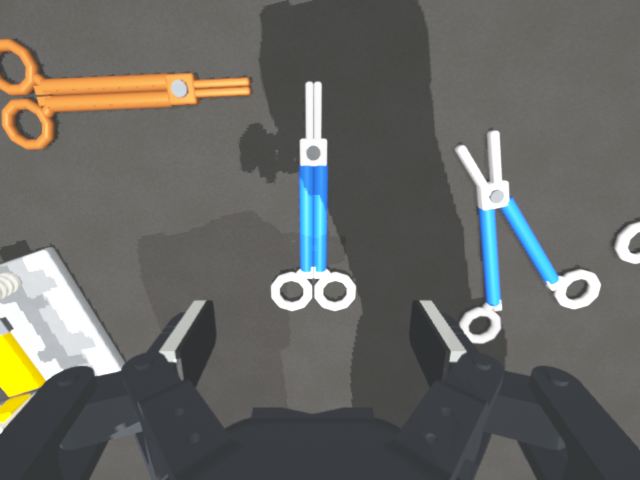

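The wrist view confirms the shut forceps under the gripper at about (313,220), with the open ones off to the right. I'll descend and grip.

step_arm(moves="0 0 -0.12 0 0 0 0; 0 0 -0.24 0 0 0 0; 0 0 -0.36 0 0 0 0; 0 0 -0.48 0 0 0 0; 0 0 -0.53 0 0 0 0")

```text
time: 2.33
eef_pos: [529.3, -50.2, 195.6]
tool_rot: [[0.982, -0.188, -0.002], [-0.188, -0.982, -0.0], [-0.002, 0.001, -1.0]]
force: [-1.0, -0.1, -0.0]
grip_width: 85.3
grasp_force: 0.0
```

step_arm(moves="0 0 -0.04 0 0 0 0; 0 0 -0.08 0 0 0 0; 0 0 -0.085 0 0 0 0; 0 0 -0.085 0 0 0 0.3; 0 0 -0.085 0 0 0 0.5")

```text
time: 2.75
eef_pos: [530.3, -49.2, 177.0]
tool_rot: [[0.982, -0.186, 0.001], [-0.186, -0.982, -0.0], [0.001, -0.0, -1.0]]
force: [0.4, 0.1, 0.1]
grip_width: 64.0
grasp_force: 0.0
```

step_arm(moves="0 0 0 0 0 0 0.6; 0 0 0 0 0 0 0.7; 0 0 0 0 0 0 0.8; 0 0 0 0 0 0 0.9; 0 0 0 0 0 0 1")

```text
time: 3.17
eef_pos: [530.1, -49.1, 176.8]
tool_rot: [[0.982, -0.186, 0.001], [-0.186, -0.982, -0.0], [0.001, -0.0, -1.0]]
force: [-4.3, 0.1, 15.6]
grip_width: 19.7
grasp_force: 77.9
```

step_arm(moves="0 0 0 0 0 0 1; 0 0 0 0 0 0 1; 0 0 0 0 0 0 1; 0 0 0 0 0 0 1; 0 0 0 0 0 0 1")

```text
time: 3.58
eef_pos: [530.1, -49.1, 176.8]
tool_rot: [[0.983, -0.186, 0.001], [-0.186, -0.983, -0.0], [0.001, -0.0, -1.0]]
force: [-3.7, 0.7, 15.6]
grip_width: 19.9
grasp_force: 77.9
```

The width reads 19.8 mm, under 24, with 15.6 N upward. The tips are probably pinching the upper flanks of the round shanks, so I'll open, go lower and grip again.

step_arm(moves="0 0 0 0 0 0 0.5; 0 0 0 0 0 0 0.5; 0 0 0 0 0 0 0.5; 0 0 -0.01 0 0 0 0.5; 0 0 -0.02 0 0 0 0.5", grip_force=30)

```text
time: 4.0
eef_pos: [530.0, -49.2, 171.2]
tool_rot: [[0.982, -0.186, 0.0], [-0.186, -0.982, -0.0], [0.0, -0.0, -1.0]]
force: [-25.2, 1.9, 94.1]
grip_width: 42.4
grasp_force: 47.5
```

step_arm(moves="0 0 0 0 0 0 0.6; 0 0 0 0 0 0 0.7; 0 0 0 0 0 0 0.8; 0 0 0 0 0 0 0.9; 0 0 0 0 0 0 1")

```text
time: 4.42
eef_pos: [531.5, -49.3, 173.3]
tool_rot: [[0.982, -0.187, 0.005], [-0.187, -0.982, -0.001], [0.005, -0.0, -1.0]]
force: [-4.9, -0.7, 48.0]
grip_width: 22.8
grasp_force: 42.4
```

```bash
python3 - <<'E'
from h import *
o=env.get_obs();print(o['eef_pos'],o['grip_width'],o['force'],o['grasp_force'])
c=cap('wrist');cv2.imwrite('pics/w2.png',c['image'][:,:,::-1])
E
```

```text
[531.53265185 -49.25347212 173.33788675] 22.83641876202977 [-4.90400936 -0.70610124 47.99377783] 42.39349505631253
```

View pics/w2.png

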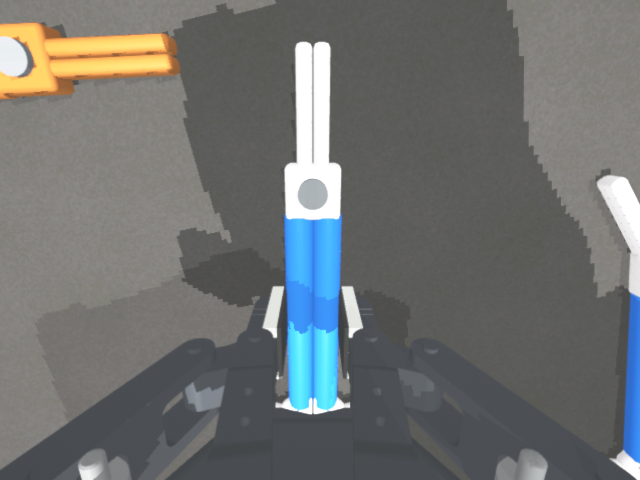

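The forceps is centred between the pads, but the tips are pressing on the bench (the first grip only touched it lightly). I'll raise a little with the fingers eased, grip again, and lift.

step_arm(moves="0 0 0.016 0 0 0 1; 0 0 0.026 0 0 0 1; 0 0 0.03 0 0 0 0.65; 0 0 0.03 0 0 0 0.6; 0 0 0.03 0 0 0 0.6", grip_force=20)

```text
time: 4.88
eef_pos: [529.7, -49.1, 178.1]
tool_rot: [[0.982, -0.186, -0.001], [-0.186, -0.982, 0.0], [-0.001, -0.0, -1.0]]
force: [0.6, 0.2, 0.4]
grip_width: 34.4
grasp_force: 0.0
```

step_arm(moves="0 0 0 0 0 0 0.65; 0 0 0 0 0 0 0.7; 0 0 0 0 0 0 0.8; 0 0 0 0 0 0 0.9; 0 0 0 0 0 0 1", grip_force=60)

```text
time: 5.3
eef_pos: [529.8, -49.1, 178.5]
tool_rot: [[0.983, -0.186, -0.0], [-0.186, -0.983, 0.0], [-0.0, 0.0, -1.0]]
force: [-2.4, 0.1, 6.1]
grip_width: 20.4
grasp_force: 58.5
```

step_arm(moves="0 0 0 0 0 0 1; 0 0 0 0 0 0 1; 0 0 0.01 0 0 0 1; 0 0 0.03 0 0 0 1; 0 0 0.06 0 0 0 1")

```text
time: 5.72
eef_pos: [529.6, -49.1, 193.4]
tool_rot: [[0.982, -0.186, -0.001], [-0.186, -0.982, 0.0], [-0.001, -0.0, -1.0]]
force: [-0.9, -1.1, -1.9]
grip_width: 20.8
grasp_force: 58.9
```

Lifted with about 2 N of weight. Next I raise it and carry it over the holder.

step_arm(moves="0 0 0.08 0 0 0 1; 0 0 0.18 0 0 0 1; 0 0 0.3 0 0 0 1; 0 0 0.42 0 0 0 1; 0 0 0.54 0 0 0 1", grip_force=80)

```text
time: 6.13
eef_pos: [529.4, -49.1, 330.4]
tool_rot: [[0.983, -0.186, 0.0], [-0.186, -0.983, 0.0], [-0.0, -0.0, -1.0]]
force: [0.1, -0.0, -2.4]
grip_width: 19.5
grasp_force: 79.0
```

step_arm(moves="-0.01 0.05 0 0 0 0.004 1; -0.03 0.14 0 0 0 0.009 1; -0.05 0.23 0 0 0 0.014 1; -0.08 0.34 0 0 0 0.02 1; -0.1 0.45 0 0 0 0.026 1")

```text
time: 6.55
eef_pos: [503.9, 64.4, 328.6]
tool_rot: [[1.0, -0.022, -0.0], [-0.022, -1.0, -0.0], [-0.0, 0.0, -1.0]]
force: [0.6, -0.0, -2.2]
grip_width: 18.7
grasp_force: 79.2
```

step_arm(moves="-0.03 0.12 0 0 0 0.006 1; -0.06 0.24 0 0 0 0.012 1; -0.08 0.34 0 0 0 0.018 1; -0.1 0.42 0 0 0 0.024 1; -0.11 0.46 0 0 0 0.0276 1")

```text
time: 6.97
eef_pos: [476.1, 181.1, 328.7]
tool_rot: [[0.988, 0.154, 0.0], [0.154, -0.988, 0.001], [0.0, -0.001, -1.0]]
force: [1.0, -0.0, -2.3]
grip_width: 19.6
grasp_force: 79.2
```

step_arm(moves="-0.02 0.08 0 0 0 0 1; -0.035 0.14 0 0 0 0 1; -0.042 0.182 0 0 0 0 1; -0.042 0.182 0 0 0 0 1; -0.042 0.182 0 0 0 0 1")

```text
time: 7.38
eef_pos: [466.9, 223.6, 328.4]
tool_rot: [[0.989, 0.149, -0.0], [0.149, -0.989, -0.0], [-0.0, 0.0, -1.0]]
force: [0.6, -1.0, -2.4]
grip_width: 19.2
grasp_force: 79.2
```

```bash
python3 - <<'E'
from h import *
o=env.get_obs();print(o['eef_pos'],o['tool_rot'].round(4).tolist(),o['grip_width'],o['force'],o['torque'])
a=[]
for n in('scene','wrist'):
    c=cap(n);print(n,proj(c,[[467,224,91],o['eef_pos']-[0,0,172.5]]).round(1).tolist());im=c['image'][:,:,::-1].copy()
    for x in(-34,34):
      for y in(-21,21):
        t=np.radians(8.65);P=[467+x*np.cos(t)-y*np.sin(t),224+x*np.sin(t)+y*np.cos(t),102];p=proj(c,[P])[0];cv2.circle(im,tuple(int(v) for v in p),2,(255,0,255),1)
    if n=='scene': im=cv2.resize(im[90:270,300:480],None,fx=2,fy=2,interpolation=cv2.INTER_CUBIC)
    else: im=cv2.resize(im,(480,360))
    a.append(im)
cv2.imwrite('pics/m1.png',cv2.resize(np.hstack(a),None,fx=.95,fy=.95))
E
```

```text
[466.90991992 223.57742845 328.3632453 ] [[0.9888, 0.1492, -0.0001], [0.1492, -0.9888, -0.0003], [-0.0002, 0.0002, -1.0]] 19.232551145406052 [ 0.59421741 -0.95071456 -2.35333188] [-0.02962225 -0.06462941  0.00598546]
scene [[409.4, 184.8], [411.6, 166.5]]
wrist [[309.9, 254.1], [310.0, 303.0]]
```

View pics/m1.png

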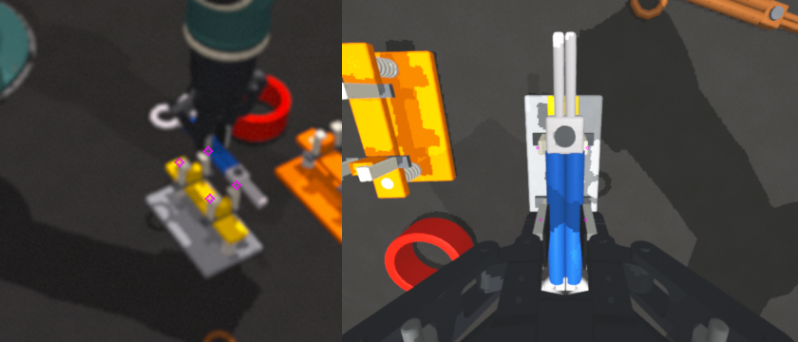

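In the scene view the predicted lip tops sit on the lips, and the forceps lies along the strip above them. I'll check alignment more finely in the wrist view.

```bash
python3 - <<'E'
from h import *
o=env.get_obs()
c=cap('wrist');im=c['image'].astype(int)
t=np.radians(8.65);W=lambda x,y,z:np.array([467+x*np.cos(t)-y*np.sin(t),224+x*np.sin(t)+y*np.cos(t),z])
def loc(P): d=P[:2]-[467,224]; return np.array([d[0]*np.cos(t)+d[1]*np.sin(t),-d[0]*np.sin(t)+d[1]*np.cos(t)]).round(1)
r,g,b=im[:,:,0],im[:,:,1],im[:,:,2]
bl=(b>90)&(b>r*1.6)
ys,xs=np.nonzero(bl);print('blue rows',ys.min(),ys.max())
zf=o['eef_pos'][2]-172.5
for rr in (215,240,265,290,320,350):
    x=np.nonzero(bl[rr])[0]; 
    print('blue',rr,x.min(),x.max(),loc(ray(c,[x.min(),rr],zf)[0]),loc(ray(c,[x.max()+1,rr],zf)[0]))
gr=(im.max(2)-im.min(2)<30)&(g>110)
for rr in (140,150,240,260):
    x=np.nonzero(gr[rr,230:360])[0]+230
    print('base',rr,x.min(),x.max(),loc(ray(c,[x.min(),rr],12)[0]),loc(ray(c,[x.max()+1,rr],12)[0]))
ye=(r>140)&(g>110)&(b<90)
for rr in (130,135,140,150):
    x=np.nonzero(ye[rr,230:360])[0]+230
    if len(x):print('strip',rr,x.min(),x.max(),loc(ray(c,[x.min(),rr],60)[0]),loc(ray(c,[x.max()+1,rr],60)[0]))
v=im.astype(np.uint8)[:,:,::-1][110:310,220:380]
v=cv2.resize(v,None,fx=3,fy=3,interpolation=cv2.INTER_CUBIC)
for P in [(75,-45,12),(75,45,12),(75,15,60),(75,-15,60)]+[(28+a,s*21,102) for a in(0,12) for s in(-1,1)]:
    p=(proj(c,[W(*P)])[0]-[220,110])*3;cv2.circle(v,tuple(int(q) for q in p),3,(255,0,255),1)
cv2.imwrite('pics/w3.png',v)
E
```

```text
blue rows 212 399
blue 215 286 339 [42.8  9.6] [ 42.7 -13.9]
blue 240 286 339 [31.4  9.9] [ 31.3 -14.1]
blue 265 287 339 [19.4  9.8] [ 19.3 -14.4]
blue 290 291 334 [6.7 8.2] [  6.7 -12.3]
blue 320 292 333 [-9.3  8.1] [ -9.3 -12.1]
blue 350 289 335 [-26.3  10. ] [-26.4 -13.4]
base 140 255 359 [69.6 44.5] [ 69.4 -41.1]
base 150 256 359 [61.7 44.2] [ 61.5 -41.4]
base 240 260 359 [-16.3  44.8] [-16.6 -44.6]
base 260 261 359 [-35.5  44.9] [-35.8 -45.4]
strip 135 290 330 [74.3 13. ] [ 74.2 -14.7]
strip 140 289 331 [71.1 13.7] [ 71.  -15.5]
strip 150 288 331 [64.5 14.6] [ 64.4 -15.6]
```

View pics/w3.png

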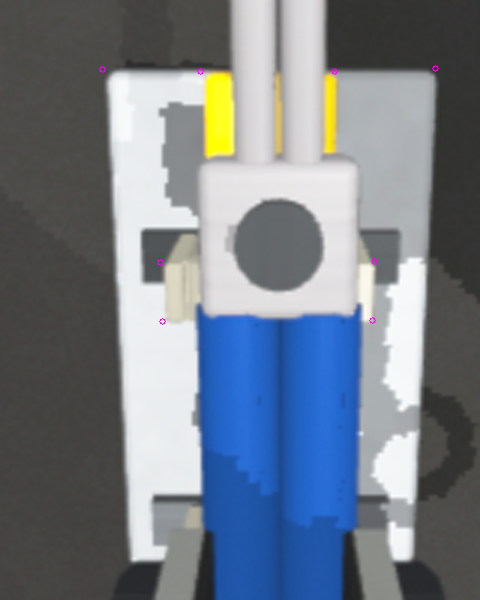

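The forceps sits about 1.5 mm toward -y and 2 mm toward the rings, relative to the holder. I'll correct that and descend to just above the lips.

step_arm(moves="0.003 0.003 -0.02 0 0 0 1; 0.007 0.007 -0.06 0 0 0 1; 0.007 0.007 -0.11 0 0 0 1; 0.007 0.007 -0.16 0 0 0 1; 0.007 0.007 -0.178 0 0 0 1")

```text
time: 7.95
eef_pos: [468.2, 225.1, 281.6]
tool_rot: [[0.989, 0.149, -0.002], [0.149, -0.989, -0.001], [-0.003, 0.001, -1.0]]
force: [-0.1, 0.3, -3.0]
grip_width: 19.7
grasp_force: 79.2
```

step_arm(moves="0 0 -0.006 0 0 0 1; 0 0 -0.012 0 0 0 1; 0 0 -0.016 0 0 0 1; 0 0 -0.02 0 0 0 1; 0 0 -0.02 0 0 0 1")

```text
time: 8.37
eef_pos: [468.6, 225.6, 279.1]
tool_rot: [[0.989, 0.149, 0.0], [0.149, -0.989, 0.0], [0.0, -0.0, -1.0]]
force: [0.5, -0.9, -2.4]
grip_width: 19.5
grasp_force: 79.2
```

step_arm(moves="0 0 -0.004 0 0 0 1; 0 0 -0.008 0 0 0 1; 0 0 -0.012 0 0 0 1; 0 0 -0.012 0 0 0 1; 0 0 -0.012 0 0 0 1")

```text
time: 8.78
eef_pos: [468.8, 225.5, 276.1]
tool_rot: [[0.989, 0.149, 0.0], [0.149, -0.989, 0.0], [0.0, -0.0, -1.0]]
force: [1.2, -2.6, 3.3]
grip_width: 19.5
grasp_force: 79.5
```

Contact is where I expected it. From here I push in small steps.

step_arm(moves="0 0 -0.003 0 0 0 1; 0 0 -0.006 0 0 0 1; 0 0 -0.009 0 0 0 1; 0 0 -0.012 0 0 0 1; 0 0 -0.012 0 0 0 1")

```text
time: 9.2
eef_pos: [468.7, 225.6, 272.8]
tool_rot: [[0.989, 0.149, 0.0], [0.149, -0.989, 0.0], [0.0, -0.0, -1.0]]
force: [1.0, -2.7, 4.8]
grip_width: 19.4
grasp_force: 79.7
```

step_arm(moves="0 0 -0.002 0 0 0 1; 0 0 -0.004 0 0 0 1; 0 0 -0.006 0 0 0 1; 0 0 -0.008 0 0 0 1; 0 0 -0.008 0 0 0 1")

```text
time: 9.62
eef_pos: [468.6, 225.6, 270.9]
tool_rot: [[0.989, 0.149, 0.0], [0.149, -0.989, 0.0], [0.0, -0.0, -1.0]]
force: [1.5, -2.2, 7.3]
grip_width: 19.0
grasp_force: 79.8
```

step_arm(moves="0 0 -0.002 0 0 0 1; 0 0 -0.004 0 0 0 1; 0 0 -0.006 0 0 0 1; 0 0 -0.008 0 0 0 1; 0 0 -0.008 0 0 0 1")

```text
time: 10.03
eef_pos: [468.6, 225.6, 269.0]
tool_rot: [[0.989, 0.149, 0.0], [0.149, -0.989, -0.0], [0.0, 0.0, -1.0]]
force: [0.1, -2.6, 8.1]
grip_width: 19.4
grasp_force: 79.8
```

step_arm(moves="0 0 -0.002 0 0 0 1; 0 0 -0.004 0 0 0 1; 0 0 -0.006 0 0 0 1; 0 0 -0.006 0 0 0 1; 0 0 -0.006 0 0 0 1")

```text
time: 10.45
eef_pos: [468.6, 225.6, 267.6]
tool_rot: [[0.989, 0.149, 0.0], [0.149, -0.989, -0.0], [0.0, 0.0, -1.0]]
force: [-0.7, -2.8, 8.2]
grip_width: 19.4
grasp_force: 79.9
```

step_arm(moves="0 0 -0.002 0 0 0 1; 0 0 -0.004 0 0 0 1; 0 0 -0.006 0 0 0 1; 0 0 -0.006 0 0 0 1; 0 0 -0.006 0 0 0 1")

```text
time: 10.87
eef_pos: [468.7, 225.6, 266.1]
tool_rot: [[0.989, 0.149, 0.0], [0.149, -0.989, 0.0], [0.0, -0.0, -1.0]]
force: [0.1, -3.2, 10.3]
grip_width: 19.0
grasp_force: 79.9
```

step_arm(moves="0 0 -0.002 0 0 0 1; 0 0 -0.004 0 0 0 1; 0 0 -0.006 0 0 0 1; 0 0 -0.006 0 0 0 1; 0 0 -0.006 0 0 0 1")

```text
time: 11.28
eef_pos: [468.7, 225.6, 264.7]
tool_rot: [[0.989, 0.149, 0.0], [0.149, -0.989, 0.0], [0.0, -0.0, -1.0]]
force: [-0.4, -3.1, 9.5]
grip_width: 19.4
grasp_force: 79.9
```

step_arm(moves="0 0 -0.002 0 0 0 1; 0 0 -0.004 0 0 0 1; 0 0 -0.006 0 0 0 1; 0 0 -0.006 0 0 0 1; 0 0 -0.006 0 0 0 1")

```text
time: 11.7
eef_pos: [468.7, 225.7, 263.2]
tool_rot: [[0.989, 0.149, 0.0], [0.149, -0.989, 0.0], [0.0, -0.0, -1.0]]
force: [-0.2, -3.4, 11.4]
grip_width: 19.5
grasp_force: 79.9
```

step_arm(moves="0 0 -0.002 0 0 0 1; 0 0 -0.004 0 0 0 1; 0 0 -0.006 0 0 0 1; 0 0 -0.006 0 0 0 1; 0 0 -0.006 0 0 0 1")

```text
time: 12.12
eef_pos: [468.7, 225.7, 261.8]
tool_rot: [[0.989, 0.149, 0.001], [0.149, -0.989, 0.0], [0.001, -0.0, -1.0]]
force: [-0.0, -3.7, 11.6]
grip_width: 19.6
grasp_force: 79.8
```

step_arm(moves="0 0 -0.002 0 0 0 1; 0 0 -0.004 0 0 0 1; 0 0 -0.006 0 0 0 1; 0 0 -0.006 0 0 0 1; 0 0 -0.006 0 0 0 1")

```text
time: 12.53
eef_pos: [468.7, 225.6, 260.2]
tool_rot: [[0.989, 0.149, 0.0], [0.149, -0.989, 0.0], [0.0, -0.0, -1.0]]
force: [0.5, -3.8, 6.8]
grip_width: 19.1
grasp_force: 78.9
```

The force dropped sharply, so I've stopped pushing. I'll check whether both clips have closed.

```bash
python3 - <<'E'
from h import *
o=env.get_obs();print(o['eef_pos'],o['force'],o['torque'])
a=[]
c=cap('scene');im=c['image'][:,:,::-1];a.append(cv2.resize(im[130:250,350:470],(480,480),interpolation=cv2.INTER_CUBIC))
c=cap('wrist');im=c['image'][:,:,::-1];a.append(cv2.resize(im[100:420,210:420],(315,480)))
print(env.get_obs()['force'])
cv2.imwrite('pics/m2.png',np.hstack(a))
E
```

```text
[468.71662677 225.61111127 260.21023653] [ 0.51127868 -3.84061955  6.77121328] [-0.69520149 -0.19109964 -0.01885336]
[ 0.31197626 -3.0673778   5.11785068]
```

View pics/m2.png

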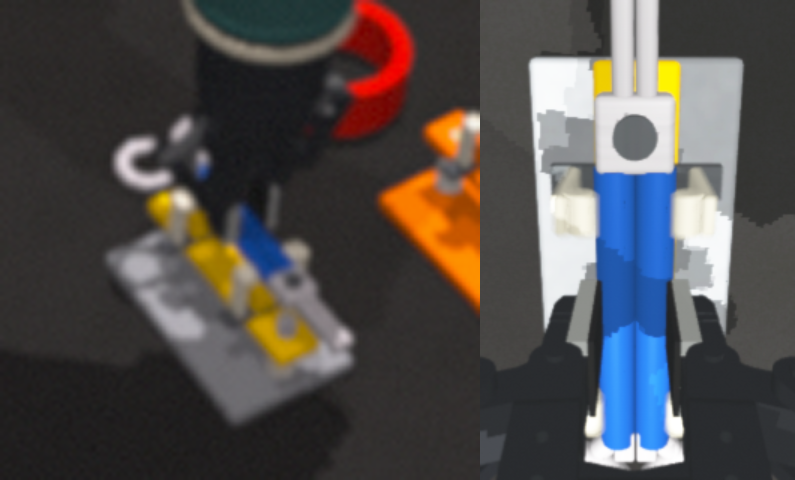

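Both lip pairs appear closed over the shanks in the wrist view, and the force has eased to 5 N. I'll relieve the rest gently before letting go.

step_arm(moves="0 0 0.003 0 0 0 1; 0 0 0.006 0 0 0 1; 0 0 0.009 0 0 0 1; 0 0 0.01 0 0 0 1; 0 0 0.01 0 0 0 1")

```text
time: 13.05
eef_pos: [468.6, 225.6, 262.5]
tool_rot: [[0.989, 0.149, 0.0], [0.149, -0.989, 0.0], [0.0, -0.0, -1.0]]
force: [2.6, -1.5, 2.5]
grip_width: 19.1
grasp_force: 79.8
```

```bash
python3 - <<'E'
from h import *
for i in range(4):
    c=cap('wrist')
    o=env.get_obs();T=o['torque'];F=o['force'];R=o['tool_rot']
    # moment about point at shank height, in tool axes
    M=T-np.cross([0,0,-.1725],F);print(o['eef_pos'].round(2),F.round(2),T.round(3),'tool-y moment',(R.T@M).round(3))
cv2.imwrite('pics/w4.png',cv2.resize(c['image'][150:430,230:400,::-1],None,fx=2,fy=2,interpolation=cv2.INTER_CUBIC))
E
```

```text
[468.59 225.6  262.44] [ 2.26 -1.63  3.71] [-0.435 -0.637 -0.108] tool-y moment [-0.189  0.221  0.108]
[468.6  225.6  262.41] [ 2.4  -1.49  3.25] [-0.368 -0.598 -0.074] tool-y moment [-0.138  0.166  0.074]
[468.6  225.59 262.4 ] [ 2.27 -2.29  2.56] [-0.368 -0.645 -0.043] tool-y moment [-0.012  0.255  0.043]
[468.61 225.59 262.39] [ 3.14 -1.49  3.11] [-0.373 -0.699 -0.097] tool-y moment [-0.138  0.138  0.097]
```

View pics/w4.png

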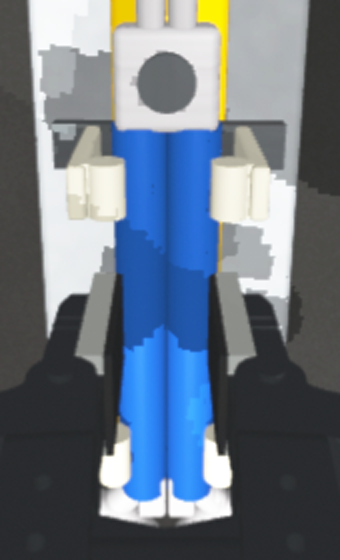

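Both clips overlap the shanks evenly: the far lips at (95–125,185) and (212–245,185), the near lips at (115,455) and (215,455). I'll let go and retreat straight up.

step_arm(moves="0 0 0 0 0 0 0.8; 0 0 0 0 0 0 0.6; 0 0 0 0 0 0 0.45; 0 0 0 0 0 0 0.4; 0 0 0 0 0 0 0.4", grip_force=20)

```text
time: 13.67
eef_pos: [468.3, 225.7, 262.2]
tool_rot: [[0.989, 0.149, -0.001], [0.149, -0.989, 0.0], [-0.001, -0.0, -1.0]]
force: [-0.1, -0.7, 0.1]
grip_width: 51.1
grasp_force: 0.0
```

step_arm(moves="0 0 0 0 0 0 0.4; 0 0 0.02 0 0 0 0.4; 0 0 0.06 0 0 0 0.4; 0 0 0.12 0 0 0 0.4; 0 0 0.22 0 0 0 0.4")

```text
time: 14.08
eef_pos: [468.1, 225.4, 317.4]
tool_rot: [[0.989, 0.149, -0.002], [0.149, -0.989, -0.001], [-0.002, 0.0, -1.0]]
force: [-0.3, -0.6, -0.2]
grip_width: 51.0
grasp_force: 0.0
```

step_arm(moves="0 0 0.14 0 0 0 0.4; 0 0 0.28 0 0 0 0.4; 0 0 0.42 0 0 0 0.4; 0 0 0.52 0 0 0 0.4; 0 0 0.56 0 0 0 0.4")

```text
time: 14.5
eef_pos: [468.4, 226.0, 462.2]
tool_rot: [[0.989, 0.149, 0.005], [0.149, -0.989, 0.002], [0.005, -0.001, -1.0]]
force: [0.6, 0.2, -0.8]
grip_width: 51.2
grasp_force: 0.0
```

```bash
python3 - <<'E'
from h import *
c=cap('wrist');w=cv2.resize(c['image'][:,:,::-1],(400,300));s=cap('scene')['image'][:,:,::-1]
print(proj(c,[[467,224,91]]),env.get_obs()['force'])
cv2.imwrite('pics/f.png',np.hstack([cv2.resize(s[130:265,330:510],(400,300),interpolation=cv2.INTER_CUBIC),w]))
E
```

```text
[[313.7425825  211.68732808]] [ 0.29229773 -0.07794034 -0.34980285]
```

View pics/f.png

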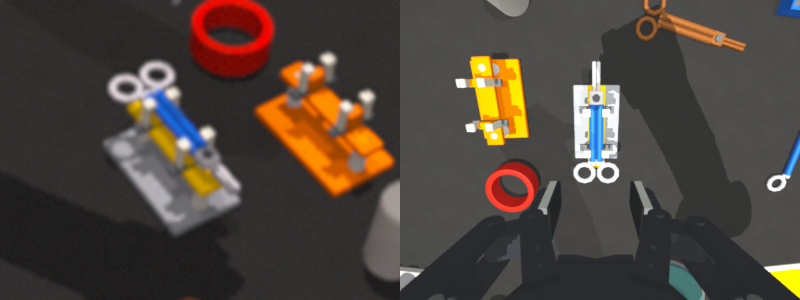

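The forceps sits level and shut in both clips, centred on the strip, and the gripper is clear. I'm handing in the job.

```bash
python3 -c "
from plant import env
print(env.job_done())"
```

```text
the job is handed in; nothing more can be done
None
```

The shut forceps is clipped level into the yellow holder, released and still shut, and the job was handed in at about 14.6 s; one regrip pressed the fingertips on the bench at up to 94 N (wrist limit 120 N).

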